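Tip the ball pan and load the mill jar with the dipper

TASK

Tip the white pan up about its hinge, close to its upper stop, so that all four steel balls run down together into its narrow end, and leave it tipped. Then scoop the balls out of that end with the dipper and pour all four into the open steel jar, without touching the balls with the gripper, dropping any on the bench or knocking the jar out of place. Finish by standing the dipper upright on its mat again, and let go of it; leave the other things where they are.

Things in the scene. Friction and masses are not known exactly. Their poses are not given: they have to be found in the camera images.
- pan (a joint): tilt (rad) of the pan: an open white plastic tray, funnel-shaped in plan, hinged at its narrow end, in front, to a fixed white stand. 0 = at rest (floor then leans 0.04 rad down towards the wide end); grows as the wide end is lifted; stop at 0.52. The hinge is stiff: the pan stays at the tilt it is left at; 6 to 12 N at the bar lift it.
- pan_narrow (a point): on the pan's floor, foot of the narrow end wall, mid-width; moves with the pan. x up the floor to the wide end, z square to the floor. Hinge: along y, 8 mm below this point. Inside: 29 mm wide at x=0, widening at 45 deg to a 52 wide channel for x=12 to 90 mm, then to 150 at x=145; rear wall at x=205. Walls 38 mm high (50 at the narrow end), 3 thick.
- pan_bar (a point): middle of the pan's lifting bar, a round steel bar 10 mm thick and 90 mm long, lying along the pan's y behind and above the wide end's wall (at x = 235, y = 0, z = 75 mm in pan_narrow's frame); two 10 mm side legs slope from its ends to the wall. Same axes as pan_narrow.
- jar: open round steel mill jar standing loose on the bench, 0.6 kg; 94 mm outside, 86 mm inside diameter, 55 mm tall, inner floor 12 mm up. Origin: centre of its underside, z up.
- dipper: steel scoop, 0.11 kg, standing on the mat. Origin: underside of its flat blade (2 mm, 1 at the nose), mid-bowl. Open nose to -x: edge at x=-34 mm, 24 wide, widening to 46 at x=-22. Back wall at x=36, 32 high. Side walls 24 high (10 for x=-22 to -10), 42 apart inside. Handle: upright black flat bar, square to the blade, 20 (x) by 14 (y), middle at x=45, z=14 to 98 mm.
- dipper_grip (a point): middle of the upper part of the dipper's handle, at (45, 0, 74) mm in the dipper's frame; grip it across y.
- dipper_nose (a point): middle of the nose's lower edge, at (-34, 0, 0) mm in the dipper's frame.
- mat: the dipper's black rubber mat, fixed on the bench, 150 (x) x 110 (y) x 3 mm. Origin: centre of its underside.
- ball1: steel grinding ball, 20 mm diameter, 33 g, smooth; origin at its centre. At the start it lies in the wide end of the pan.
- ball2: steel grinding ball, 20 mm diameter, 33 g, smooth; origin at its centre. At the start it lies in the wide end of the pan.
- ball3: steel grinding ball, 20 mm diameter, 33 g, smooth; origin at its centre. At the start it lies in the wide end of the pan.
- ball4: steel grinding ball, 20 mm diameter, 33 g, smooth; origin at its centre. At the start it lies in the wide end of the pan.
- pill_bottle: bystander: closed white bottle, 48 mm across, 75 tall; origin at its underside.
- amber_bottle: bystander: closed amber bottle, 60 mm across, 120 tall; origin at its underside.
- sample_cup: bystander: closed clear cup with red lid, 60 mm across, 55 tall; origin at its underside.
- slide_box: bystander: blue box 85 x 55 x 30 mm; origin at its underside.
- tube_rack: bystander: black rack of capped tubes, 60 x 160 mm, 97 tall; origin at its underside.
- jar_wrench: bystander: steel wrench lying flat, 150 mm long (origin near its middle); origin at its underside.
Things that resemble listed ones, but are neither listed nor needed, are in the scene too. What is shaped like the dipper but blue or red is not meant.

How it is judged (in metres and radians):
On the way, in this order (a step that is already met when the one before it is completed fails the run):
1. the pan is tipped by more than 0.4 rad and all four balls lie in its narrow end (value of joint pan above 0.4 rad and x of each of ball1, ball2, ball3, ball4 in the frame of pan_narrow below 0.075 m), for 0.2 s.
2. the dipper, with at least one ball in its bowl, is lifted clear of the tipped pan (((x of ball1 in the frame of dipper between -0.034 and 0.036 m and y of ball1 in the frame of dipper between -0.022 and 0.022 m and z of ball1 in the frame of dipper between 0.006 and 0.035 m) or (x of ball2 in the frame of dipper between -0.034 and 0.036 m and y of ball2 in the frame of dipper between -0.022 and 0.022 m and z of ball2 in the frame of dipper between 0.006 and 0.035 m) or (x of ball3 in the frame of dipper between -0.034 and 0.036 m and y of ball3 in the frame of dipper between -0.022 and 0.022 m and z of ball3 in the frame of dipper between 0.006 and 0.035 m) or (x of ball4 in the frame of dipper between -0.034 and 0.036 m and y of ball4 in the frame of dipper between -0.022 and 0.022 m and z of ball4 in the frame of dipper between 0.006 and 0.035 m)) and value of joint pan above 0.4 rad and z of dipper in the frame of pan_narrow above 0.05 m), for 0.2 s.
3. all four balls are in the jar (horizontal distance between each of ball1, ball2, ball3, ball4 and jar below 0.043 m and z of each of ball1, ball2, ball3, ball4 in the frame of jar below 0.055 m), for 0.2 s.
At the end, for the whole second after the job is handed in: All four balls lie at rest inside the jar, which stands upright within 30 mm of where it was; the pan is still tipped (more than 0.35 rad); the dipper stands upright (within 0.1 rad) and at rest on its mat (its origin over the mat, less than 10 mm above its underside), released (all of step 3 and linear speed of each of ball1, ball2, ball3, ball4 below 0.08 m/s and angle between each of jar, dipper's own z axis and vertical below 0.1 rad and distance of jar from where it was at the start of the episode below 0.03 m and value of joint pan above 0.35 rad and x of dipper in the frame of mat between -0.075 and 0.075 m and y of dipper in the frame of mat between -0.055 and 0.055 m and z of dipper in the frame of mat below 0.01 m and linear speed of dipper below 0.02 m/s); the robot touches nothing.
It fails at once if a ball falls on the bench (height (world z) of any of ball1, ball2, ball3, ball4 below 0.0135 m).
It fails at once if the gripper touches a ball (contact force between any of ball1, ball2, ball3, ball4 and the fingers above 0.05 N).
It fails at once if a bystander is moved by more than 30 mm (distance of any of pill_bottle, amber_bottle, sample_cup, slide_box, tube_rack, jar_wrench from where it was at the start of the episode above 0.03 m).
It also fails if it takes over 72 s, if anything falls off the work surface, if the arm or the gripper's body presses on something with over 40 N, if the wrist force passes 120 N, or if a joint passes its speed limit or range.

ROBOT

A 6-joint arm with a two-finger parallel gripper is mounted at the origin on the work surface. World frame = base frame: x ahead of the robot, y to its left, z up, the work surface at z = 0. Lengths are in mm, angles in rad, forces in N, time in s.
With the tool pointing down it reaches from about 300 to 775 mm from the base axis. Payload 14.6 kg.
Tool frame: the origin (TCP) lies between the finger pads; the fingertips stand 25 mm ahead of it and the grasp point (between the pads) lies 6 mm ahead of it; z points along the fingers, y is the line along which they close (so a half turn about z gives the same grasp; the last joint's range is limited). The gripper opens to 94 mm and grips with 3 to 60 N. Pads are 16 mm wide; open, the fingers measure 119 mm over their backs; the gripper's body (75 mm by 177 mm) begins 78 mm behind the grasp point.
Start: joints at [1.135, 0.3, 1.521, -0, 1.321, -0.067], TCP at [198.27, 513.009, 204.046] pointing down, gripper open.
Joint ranges: [-3.03, 3.03], [-0.79, 2.21], [0.23, 2.52], [-1.04, 4.18], [0, 3.07], [-2.55, 2.55]. Speed limits (rad/s): [2.22, 2.22, 2.57, 3.14, 3.14, 3.14].

INTERFACE

Orientations are given as [roll, pitch, yaw] about the fixed x, y, z axes, in that order (R = Rz(yaw) Ry(pitch) Rx(roll)).
In Python, from cell import manip gives the robot as it stands. The module is installed in compiled form; this text tells all that it offers.
- The arm moves only by the tool step_arm, never from a script. Its argument "series" is one flat list of numbers, 5 for each row, row after row: the shift along the world's x, y, z in mm, then the turn about the world's z in rad, then the closure, from 0 (fully open) to 1 (shut). In form: [dx, dy, dz, spin, jaw, dx, dy, dz, spin, jaw, ...]. A call has 1 to 20 rows; each row shifts and turns the commanded pose from where the row before left it; what a row does not reach is not made up. A row lasts 1/8 s, in which the tool goes at most 62.5 mm and 10.7 degrees, less where a joint would pass 70% of its speed; a pose out of reach is approached as far as the arm can. A call is refused whole if a number of a shift passes 62.5 or a number of a turn 0.188, either way. A call with a gripper value outside its range is refused whole. The fingers move at their own pace and stop on an object; "squeeze" is the grip in N (left out, the last holds). Time passes only in rows, so rows that do not move let the fingers close. It gives the time, the measured TCP pose, the force, the opening and the grip force at its end, in the units of the state.
- manip.read_state(): the state, without advancing time (a new reading comes with each control period).
- manip.camera(name): name is "scene" or "top"; returns (picture, depth): 480x640x3 uint8, blue, green, red; 480x640 float32, mm along the optical axis (not along the pixel's ray), 0 where there is no reading.
- manip.camera_info(name): a dict with "fovy" (degrees; the focal length in pixels is half the picture's height over the tangent of half this angle, whatever the lens; pixels are square), "cx", "cy" (the principal point, pixels), "eye" and "orientation" of the camera in the world. Camera axes: x right, y down, z forward; pixel columns grow to the right and rows downward; lengths in mm; the calibration is good to about 2 mm. A picture is of the moment at which its call begins. camera_info takes no time and is no camera call.
- manip.sign_off(): hands the job in; it is judged then, once.
The state is a dict: "clock": time; "joints": joint angles; "qd": joint speeds; "effort": joint torques, N m; "eef_pos": TCP position; "eef_rot": TCP orientation; "wrist_force": force on the tool from outside, world axes, zero at the start; "moment": the same for the moment, N m; "finger_gap": finger opening in mm; "finger_force": force on a finger pad.
Only numpy, scipy, OpenCV 4.12 (cv2) and the standard library are available. Lean on these libraries where they do the work, as an engineer would, in place of code of your own. Each camera call takes 0.05 s, during which the arm holds its last target. There are 200 camera calls.

## Working session

There is one attempt and no reset: what is moved stays moved. The work goes in short steps, Python scripts to look and compute and a tool call to move; the robot and the scene stay as the last step left them, time stands still between calls to the robot, and variables do not carry over. Pictures are saved under pics/ and viewed, at most 13 in all, crops included, and the job is handed in when it is done.

Besides the shell and the picture viewer there is one more tool, called by a JSON object that holds its "op" and its "data". step_arm: Moves the arm, as the interface text tells. Its arguments: {"type":"object","properties":{"series":{"type":"array"},"squeeze":{"type":"number"}},"required":["series"]}

```bash
mkdir -p pics; cat > h.py <<'E'
import numpy as np, cv2
from cell import manip
from scipy.spatial.transform import Rotation as R
def cam(n):
    p,d=manip.camera(n); i=manip.camera_info(n)
    return p,d,i
def rot(i):
    o=np.array(i["orientation"],float)
    return o if o.shape==(3,3) else (R.from_euler('xyz',o).as_matrix() if o.size==3 else R.from_quat(o).as_matrix())
def cloud(d,i):
    f=240/np.tan(np.radians(i["fovy"])/2)
    v,u=np.mgrid[0:480,0:640]
    P=np.stack([(u-i["cx"])/f*d,(v-i["cy"])/f*d,d],-1)
    W=P@rot(i).T+np.array(i["eye"])
    W[d==0]=np.nan
    return W
E
python3 - <<'E'
from h import *
print(manip.read_state())
for n in("scene","top"):
    p,d,i=cam(n); print(n,i); cv2.imwrite(f"pics/{n}0.png",p); np.savez(f"{n}0.npz",p=p,d=d,W=cloud(d,i))
E
```

```text
{'clock': 0.0, 'joints': array([ 1.13541700e+00,  3.00456153e-01,  1.52156381e+00,  3.85021670e-05,
        1.32071079e+00, -6.65940829e-02]), 'qd': array([ 0.0015806 ,  0.00103034, -0.00153644,  0.00013166, -0.00230459,
        0.0008581 ]), 'effort': array([-2.60705401e-04, -5.31807518e+01, -3.52745819e+01,  7.08202645e-02,
        2.43411079e-02, -1.21746898e-04]), 'eef_pos': array([198.14596677, 512.78923474, 203.50183891]), 'eef_rot': array([-3.14045955e+00, -1.12945799e-04,  2.77279779e+00]), 'wrist_force': array([-0.45946148, -0.63576147, -0.59985458]), 'moment': array([-0.00283831, -0.0091759 , -0.02745051]), 'finger_force': 0.0, 'finger_gap': 93.70759683891656}
scene {'fovy': 52.20794231849956, 'cx': 312.75027026531683, 'cy': 239.48104976677462, 'eye': array([1331.00337071,  703.5059056 ,  784.21607622]), 'orientation': array([-2.14785397, -0.02022371,  2.31090991])}
top {'fovy': 44.87429705103892, 'cx': 312.1317669686065, 'cy': 240.54974559249237, 'eye': array([ 419.62953557,   12.79630639, 1605.10295224]), 'orientation': array([-3.04779313, -0.01359754, -1.58978704])}
```

View pics/scene0.png

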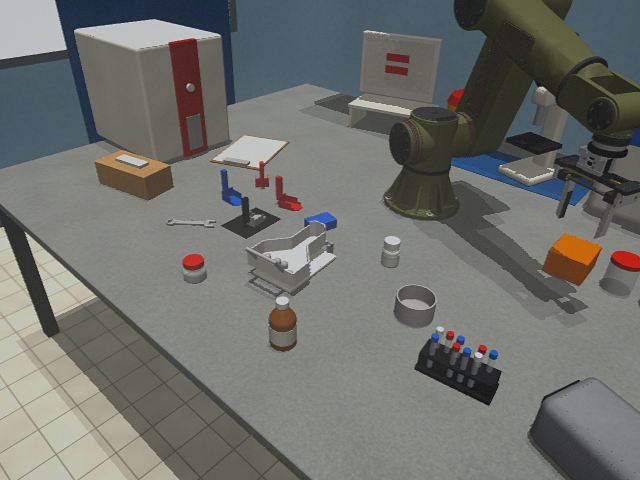

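View pics/top0.png

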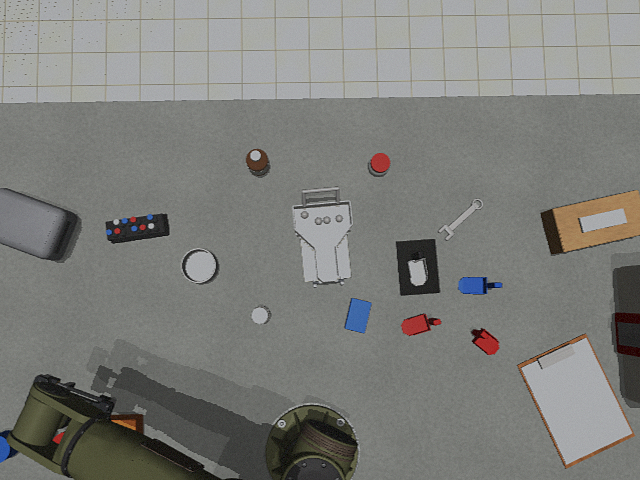

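The top view (up = +x, left = +y) shows the pan at (322,240) with its bar at (321,190), the balls at (305,215)–(340,219) and the jar at (199,266). The steel dipper is on its black mat at (418,267). Lookalikes for the dipper are blue at (473,286), red at (415,325) and red at (485,342), so I choose the steel one at (418,267). Next I'll check it in a close crop.

```bash
python3 - <<'E'
from h import *
t=np.load("top0.npz"); s=np.load("scene0.npz")
a=cv2.resize(t['p'][180:300,285:445],None,fx=5,fy=5,interpolation=cv2.INTER_CUBIC)[:, :800]
cv2.imwrite("pics/crop.png",a)
W=t['W']
np.set_printoptions(precision=1,suppress=True)
for n,(u,v) in dict(jarfloor=(199,266),rimL=(183,266),rimR=(215,266),bar=(321,190),barL=(305,191),barR=(337,190),matc=(400,243),ma=(398,242),mb=(437,240),mc=(440,293),md=(402,294),b1=(305,215),b2=(319,221),b3=(326,220),b4=(340,219),bench=(380,330)).items(): print(n,W[v,u])
# handle tops: high points near mat
m=(W[...,2]>85)&(W[...,2]<115);ys,xs=np.where(m)
k=(xs>395)&(xs<445)&(ys>235)&(ys<300); print("handle",k.sum(),W[ys[k],xs[k]].mean(0), xs[k].mean(),ys[k].mean())
Ws=s['W']
for nm,WW in(("s",Ws),("t",W)):
  mm=np.load("top0.npz")
  q=WW.reshape(-1,3); q=q[~np.isnan(q[:,0])]
  # dipper region
  k=(abs(q[:,0]-430)<120)&(q[:,1]<-170)&(q[:,1]>-320)&(q[:,2]>85)&(q[:,2]<125)
  print(nm,"hi",k.sum()); print(q[k][:12])
E
```

```text
jarfloor [504.7 299.2  10.7]
rimL [503.9 336.5  41.5]
rimR [501.4 248.3  58.5]
bar [691.2 -35.7 113. ]
barL [689.9   5.9 109.3]
barR [691.6 -77.7 107.3]
matc [ 558.3 -254.4    8.9]
ma [ 561.2 -249.1    8.3]
mb [ 565.7 -359.7   -1.5]
mc [ 418.6 -361.5    1.9]
md [ 417.9 -256.5    1.2]
b1 [634.8   6.8  51.9]
b2 [617.9 -30.6  52.1]
b3 [620.1 -49.5  53.3]
b4 [623.3 -87.8  44.6]
bench [ 321.  -192.8    2.2]
handle 49 [ 519.7 -291.1   98.6] 420.18367346938777 254.40816326530611
s hi 51
[[ 342.  -318.3   96.4]
 [ 349.4 -315.2   96.5]
 [ 341.8 -318.5   92.7]
 [ 350.  -319.3   91.7]
 [ 341.5 -318.9   88.9]
 [ 347.7 -317.2   88.1]
 [ 352.8 -316.5   86.6]
 [ 518.2 -297.9   99. ]
 [ 519.5 -291.7  101.8]
 [ 512.2 -296.    97.4]
 [ 511.4 -292.4   98.5]
 [ 513.3 -285.6  101.7]]
t hi 54
[[ 528.8 -286.1   96.9]
 [ 528.8 -288.6   97.1]
 [ 528.5 -290.6  100.4]
 [ 528.7 -293.9   96.9]
 [ 528.5 -296.    99.5]
 [ 527.1 -285.7   85. ]
 [ 525.7 -284.3  105. ]
 [ 526.4 -289.1   94.4]
 [ 526.  -290.7   99.2]
 [ 525.9 -293.3   99.5]
 [ 525.8 -295.6  100.6]
 [ 526.  -299.    96.9]]
```

View pics/crop.png

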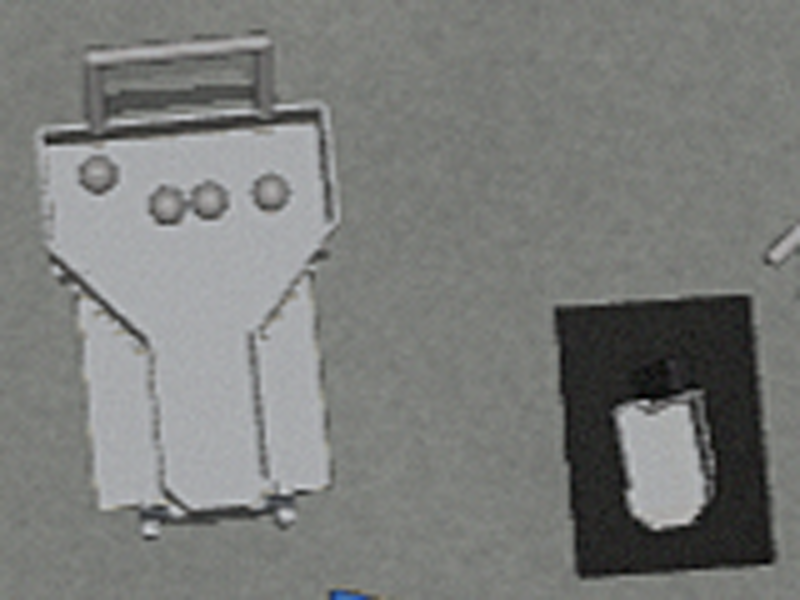

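The crop shows the steel dipper on the black mat, with its handle at full-image (417,255) (+x side) and its nose towards the robot. The pan's narrow end faces the robot, and the four balls lie near the bar. Next I'll fit the poses.

```bash
python3 - <<'E'
from h import *
np.set_printoptions(precision=3,suppress=True)
t=np.load("top0.npz"); W=t['W']; p=t['p'].astype(int); s=np.load("scene0.npz"); S=s['W']
def sel(A,x,y,z):
    q=A.reshape(-1,3); return q[(q[:,0]>x[0])&(q[:,0]<x[1])&(q[:,1]>y[0])&(q[:,1]<y[1])&(q[:,2]>z[0])&(q[:,2]<z[1])]
def pca(q):
    c=q.mean(0);_,_,v=np.linalg.svd(q[:,:2]-c[:2]);return len(q),c,np.ptp(q,axis=0),v[0],np.degrees(np.arctan2(v[0][1],v[0][0]))
for nm,A in(("top",W),("scene",S)):
    print(nm,"bar",pca(sel(A,(675,705),(-72,4),(98,122))))
    for z in((80,100),):
        q=sel(A,(425,480),(-90,0),z)
        if len(q)>5: print(nm,"endwall",pca(q))
    for z in ((88,110),): print(nm,"handle",pca(sel(A,(495,545),(-320,-265),z)))
    print(nm,"jar rim",[ (len(q),q.min(0),q.max(0),np.median(q,0)) for q in [sel(A,(440,560),(230,360),(48,62))]])
def pw(mask,zpl):
    i=manip.camera_info("top"); f=240/np.tan(np.radians(i["fovy"])/2)
    def tr(c):
        d=np.array([(c[0]-i["cx"])/f,(c[1]-i["cy"])/f,1])@rot(i).T; e=np.array(i["eye"]); return (e+d*(zpl-e[2])/d[2])
    return tr
g=p.sum(2); m=np.zeros(g.shape,np.uint8); m[235:300,393:445]=(g[235:300,393:445]<200)|(g[235:300,393:445]>420)
tr=pw(0,3)
dm=np.zeros(g.shape,np.uint8); dm[235:300,393:445]=(g[235:300,393:445]<150)
c=max(cv2.findContours(dm,0,2)[0],key=cv2.contourArea); b=cv2.boxPoints(cv2.minAreaRect(c)); B=np.array([tr(x) for x in b]); print("mat",B.mean(0),B)
bm=np.zeros(g.shape,np.uint8); bm[240:295,405:435]=(g[240:295,405:435]>270)
c=max(cv2.findContours(bm,0,2)[0],key=cv2.contourArea); r=cv2.minAreaRect(c); b=cv2.boxPoints(r); B=np.array([pw(0,5)(x) for x in b]); print("bowl",b,B.mean(0),B)
for n,(u,v) in dict(pegL=(315,285.2),pegR=(342,283),chL=(315.5,250),chL2=(317.5,275),chR=(336,248),chR2=(338,274),bl=(303,191.5),br=(339,188.5)).items():
    print(n,[pw(0,z)((u,v)).round(1) for z in (35,80,108)], W[int(v),int(u)])
E
```

```text
top bar (112, array([692.706, -33.552, 110.426]), array([13.601, 73.183, 20.23 ]), array([-0.076,  0.997]), np.float64(94.33640574696885))
top endwall (39, array([461.512, -49.754,  87.898]), array([24.412, 57.607, 19.493]), array([-0.03,  1.  ]), np.float64(91.69729975973705))
top handle (46, array([ 519.649, -291.407,   99.419]), array([18.64 , 15.754, 17.912]), array([-1.   , -0.029]), np.float64(-178.36261581736062))
top jar rim [(182, array([459.695, 246.388,  48.017]), array([550.97 , 340.057,  61.899]), array([506.296, 293.837,  54.348]))]
scene bar (104, array([694.866, -34.225, 109.167]), array([14.409, 73.531, 12.003]), array([-0.074,  0.997]), np.float64(94.24009581057506))
scene endwall (61, array([460.458, -54.046,  85.426]), array([20.205, 59.264, 12.107]), array([-0.09 ,  0.996]), np.float64(95.18197575359079))
scene handle (36, array([ 523.009, -288.158,   96.207]), array([21.035, 19.67 , 13.853]), array([0.997, 0.083]), np.float64(4.740528417314317))
scene jar rim [(280, array([457.133, 247.97 ,  48.021]), array([553.655, 342.359,  58.19 ]), array([508.137, 295.807, 
[... 664 characters left out ...]
,  35.]), array([537.6, -19.1,  80. ]), array([535.4, -18.5, 108. ])] [538.024 -17.851  74.337]
chL2 [array([473.3, -24.1,  35. ]), array([471.8, -23. ,  80. ]), array([470.8, -22.4, 108. ])] [472.821 -22.392  49.497]
chR [array([545.5, -75.7,  35. ]), array([541.9, -73.2,  80. ]), array([539.6, -71.6, 108. ])] [542.461 -73.568  72.706]
chR2 [array([475. , -79.5,  35. ]), array([473.4, -76.8,  80. ]), array([472.4, -75.2, 108. ])] [473.831 -77.6    67.125]
bl [array([702.1,  11.1,  35. ]), array([694. ,  11.1,  80. ]), array([688.9,  11.1, 108. ])] [689.383  11.12  112.83 ]
br [array([708.8, -87.6,  35. ]), array([700.5, -84.8,  80. ]), array([695.3, -83. , 108. ])] [695.569 -82.639 113.749]
```

{"op": "step_arm", "data": {"series": [17.9,-44.6,0,0.027,0,17.9,-44.6,0,0.027,0,17.9,-44.6,0,0.027,0,17.9,-44.6,0,0.027,0,17.9,-44.6,0,0.027,0,17.9,-44.6,0,0.027,0,17.9,-44.6,0,0.027,0,17.9,-44.6,0,0.027,0,17.9,-44.6,0,0.027,0,17.9,-44.6,0,0.027,0,17.9,-44.6,0,0.027,0,17.9,-44.6,0,0.027,0,17.9,-44.6,0,0.027,0,17.9,-44.6,0,0.027,0,17.9,-44.6,0,0.027,0,17.9,-44.6,0,0.027,0,17.9,-44.6,0,0.027,0,17.9,-44.6,0,0.027,0,0,0,0,0,0], "squeeze": 40}}

```text
clock: 2.48
eef_pos: [520.4, -291.9, 202.6]
eef_rot: [3.141, -0.001, -3.027]
wrist_force: [0.5, 0.5, 0.0]
finger_gap: 94.0
finger_force: 0.0
```

{"op": "step_arm", "data": {"series": [0.5,1,-40,0,0,0,0.5,-40,0,0,0,0,-25,0,0,0,0,-10,0,0,0,0,0,0,0,0,0,0,0,1,0,0,0,0,1,0,0,0,0,1,0,0,0,0,1,0,0,0,0,1,0,0,0,0,1]}}

```text
clock: 3.85
eef_pos: [520.9, -288.3, 89.0]
eef_rot: [-3.142, -0.0, -3.024]
wrist_force: [-0.4, 0.5, 0.3]
finger_gap: 37.6
finger_force: 0.0
```

{"op": "step_arm", "data": {"series": [0,0,20,0,1,0,0,30,0,1,0,0,40,0,1,0,0,20,0,1,0,0,0,0,1]}}

```text
clock: 4.47
eef_pos: [521.4, -288.6, 200.3]
eef_rot: [-3.14, 0.002, -3.024]
wrist_force: [0.4, -0.5, 0.2]
finger_gap: 0.6
finger_force: 0.0
```

```bash
python3 - <<'E'
from h import *
p,d,i=cam("scene"); W=cloud(d,i); cv2.imwrite("pics/lift.png",cv2.resize(p[130:290,170:370],None,fx=4,fy=4,interpolation=cv2.INTER_CUBIC)[:600])
s=manip.read_state(); print(s['eef_pos'],s['eef_rot'],s['finger_gap'],s['finger_force'])
E
```

```text
[ 520.95312635 -288.28610072  198.78904189] [-3.14137663e+00  2.46046434e-04 -3.02438270e+00] 0.3991212452177639 0.0
```

View pics/lift.png

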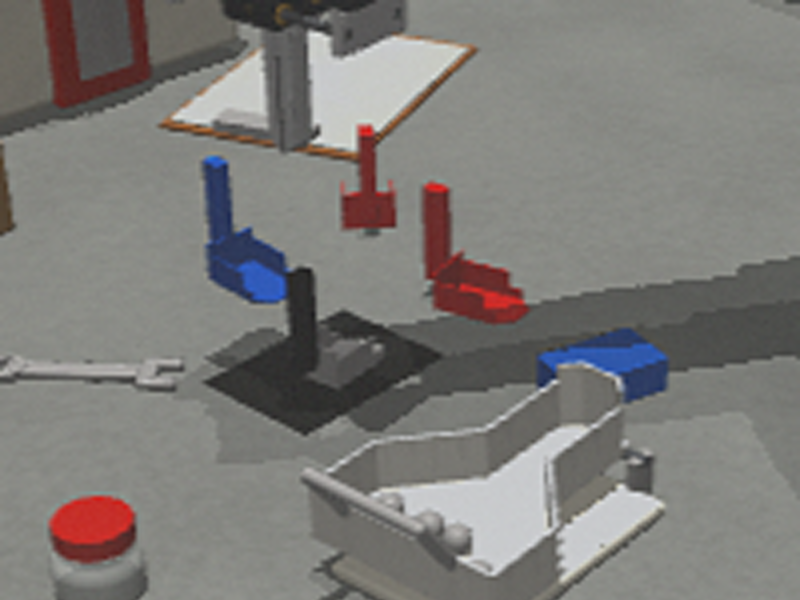

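The fingers hadn't finished closing before the lift. They need about 1 s. The picture shows the dipper still standing untouched at (300,320) in the crop, so I'll repeat the grasp.

{"op": "step_arm", "data": {"series": [0,-1,0,0,0.4,0,-0.5,0,0,0.4,0,0,0,0,0.4,0,0,0,0,0.4,0,0,0,0,0.4,0,0,-40,0,0.4,0,0,-40,0,0.4,0,0,-22,0,0.4,0,0,-10,0,0.4,0,0,0,0,1,0,0,0,0,1,0,0,0,0,1,0,0,0,0,1,0,0,0,0,1,0,0,0,0,1,0,0,0,0,1]}}

```text
clock: 6.52
eef_pos: [521.1, -289.9, 87.2]
eef_rot: [-3.141, 0.0, -3.024]
wrist_force: [1.8, -0.3, 1.4]
finger_gap: 13.6
finger_force: 39.8
```

{"op": "step_arm", "data": {"series": [0,0,20,0,1,0,0,40,0,1,-2.8,13.3,40,-0.1776,1,-2.8,13.3,10,-0.1776,1,-2.8,13.3,0,-0.1776,1,-2.8,13.3,0,-0.1776,1,-2.8,13.3,0,-0.1776,1,-2.8,13.3,0,-0.1776,1,-2.8,13.3,0,-0.1776,1,-2.8,13.3,0,-0.1776,1,-2.8,13.3,0,-0.1776,1,-2.8,13.3,0,-0.1776,1,-2.8,13.3,0,-0.1776,1,-2.8,13.3,0,-0.1776,1,-2.8,13.3,0,-0.1776,1,-2.8,13.3,0,-0.1776,1,-2.8,13.3,0,-0.1776,1,-2.8,13.3,0,-0.1776,1,-2.8,13.3,0,-0.1776,1,-2.8,13.3,0,-0.1776,1]}}

```text
clock: 9.02
eef_pos: [470.2, -50.0, 196.8]
eef_rot: [-3.141, 0.001, 0.056]
wrist_force: [0.1, 0.1, -0.6]
finger_gap: 13.4
finger_force: 39.8
```

{"op": "step_arm", "data": {"series": [0,0,0,0,1,0,0,0,0,1]}}

```text
clock: 9.28
eef_pos: [470.6, -50.7, 197.0]
eef_rot: [3.142, 0.0, 0.066]
wrist_force: [-0.4, 0.0, -0.6]
finger_gap: 13.7
finger_force: 39.8
```

```bash
python3 - <<'E'
from h import *
np.set_printoptions(precision=1,suppress=True)
p,d,i=cam("scene"); W=cloud(d,i)
a=cv2.resize(p[150:290,235:355],None,fx=4,fy=4,interpolation=cv2.INTER_CUBIC)
q,dt,it=cam("top"); T=cloud(dt,it); np.savez("t1.npz",p=q,W=T); np.savez("s1.npz",p=p,W=W)
cv2.imwrite("pics/over.png",a)
print(manip.read_state()['eef_pos'],manip.read_state()['eef_rot'])
# scene: end wall in original scene, inner face/top; floor heights
for nm in("top0.npz","scene0.npz"):
    A=np.load(nm)['W'].reshape(-1,3); c,s_=np.cos(.063),np.sin(.063)
    B=np.c_[(A[:,0]-455)*c+(A[:,1]+51)*s_, -(A[:,0]-455)*s_+(A[:,1]+51)*c, A[:,2]]
    k=(abs(B[:,1])<13)&(B[:,0]>-25)&(B[:,0]<30)
    for lo in range(-16,30,3):
        m=k&(B[:,0]>=lo)&(B[:,0]<lo+3); 
        if m.sum(): print(nm,lo,m.sum(),np.median(B[m,2]),B[m,2].max())
    m=(abs(B[:,1])<20)&(B[:,0]>40)&(B[:,0]<90);print("floor",np.median(B[m,2]))
    m=(B[:,0]>30)&(B[:,0]<85)&(abs(B[:,1])<40)&(B[:,2]>68)&(B[:,2]<88);print("walls y", np.median(B[m&(B[:,1]>0),1]),np.median(B[m&(B[:,1]<0),1]))
A=W.reshape(-1,3); 
m=(abs(A[:,0]-500)<80)&(abs(A[:,1]+48)<40)&(A[:,2]>105)&(A[:,2]<180); print("dipper low",A[m].min(0),A[m].max(0))
E
```

```text
[470.6 -50.8 197. ] [3.1 0.  0.1]
top0.npz -16 12 -2.673848333267756 5.71653374138873
top0.npz -13 10 -3.149800369599234 4.7890770968715515
top0.npz -10 9 1.3346848647815932 4.5905158729963205
top0.npz -7 11 1.0799354116850282 8.845499681024876
top0.npz -4 17 33.22763945629413 74.77928196709604
top0.npz -1 12 88.35609696951371 92.08721688242804
top0.npz 2 9 87.75712027061991 89.39232412625711
top0.npz 5 10 39.53515529071751 44.63270837430832
top0.npz 8 10 37.866048716558225 42.017079252070516
top0.npz 11 10 39.964035352429164 42.75954503639673
top0.npz 14 11 41.564105632209476 46.779134383977635
top0.npz 17 11 42.407784650775966 45.93448038214228
top0.npz 20 9 39.930703459910774 46.49276987154508
top0.npz 23 11 40.24360239777593 48.76141180708578
top0.npz 26 11 40.07752394789213 45.13249033128727
top0.npz 29 3 40.312013001699825 40.42353580002987
floor 37.78819421053049
walls y 26.419445037465202 -28.45161700484664
scene0.npz -16 2 0.7165081538550453 1.411372435255089
scene0.npz -13 5 0.0795971382000289 1.3030107988419104
scene0.npz -10 2 0.7413690131874091 1.0557677705502329
scene0.npz -7 1 1.1285908067789023 1.1285908067789023
scene0.npz -4 12 64.64171130430191 86.98637739204617
scene0.npz -1 46 65.66482454143204 88.490915536898
scene0.npz 2 33 79.83978659818104 90.25637222752039
scene0.npz 5 3 64.29391391068123 92.22832507674923
scene0.npz 8 2 23.695437577034454 37.08130749686836
scene0.npz 14 3 12.366959409709352 37.99761186532692
scene0.npz 17 1 12.155067921769273 12.155067921769273
scene0.npz 20 2 11.007513661138773 12.45058524006538
scene0.npz 23 1 37.66899752508948 37.66899752508948
scene0.npz 26 3 11.05301673244378 37.038423680890446
floor 36.27042980662691
walls y 28.34310279743966 -26.415510299089224
dipper low [465.3 -70.  109.3] [554.7 -16.5 179.4]
```

View pics/over.png

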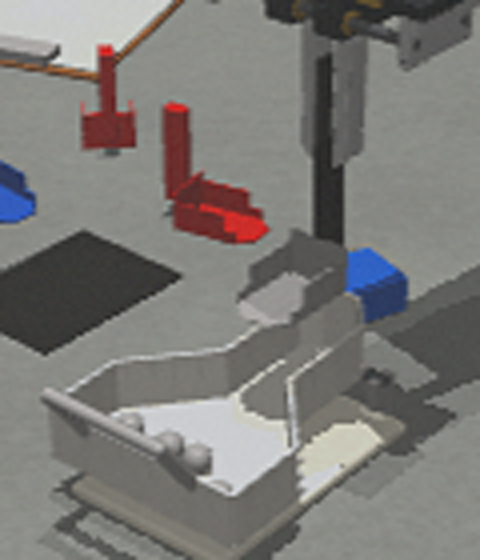

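The crop shows the dipper level in the grip over the channel with its nose uphill, at about (290,270). Lowering it now.

{"op": "step_arm", "data": {"series": [2,0.5,-20,0,1,2,0.5,-20,0,1,0,0,-15,0,1,0,0,-10,0,1,0,0,-3,0,1,0,0,0,0,1]}}

```text
clock: 10.12
eef_pos: [474.5, -49.5, 129.0]
eef_rot: [3.142, 0.0, 0.062]
wrist_force: [-0.6, -2.0, -2.4]
finger_gap: 13.8
finger_force: 39.9
```

{"op": "step_arm", "data": {"series": [0,0,-1.5,0,1,0,0,-1.5,0,1,0,0,0,0,1]}}

```text
clock: 10.5
eef_pos: [474.7, -49.4, 126.1]
eef_rot: [3.142, -0.0, 0.062]
wrist_force: [0.3, -0.9, -1.7]
finger_gap: 13.8
finger_force: 39.9
```

{"op": "step_arm", "data": {"series": [0,0,-1,0,1,0,0,-1,0,1,0,0,0,0,1]}}

```text
clock: 10.88
eef_pos: [474.6, -49.4, 124.0]
eef_rot: [3.142, 0.0, 0.062]
wrist_force: [0.7, -1.6, -1.4]
finger_gap: 13.4
finger_force: 39.9
```

{"op": "step_arm", "data": {"series": [0,0,-1,0,1,0,0,-1,0,1,0,0,0,0,1]}}

```text
clock: 11.25
eef_pos: [474.5, -49.4, 121.9]
eef_rot: [-3.142, 0.0, 0.062]
wrist_force: [0.6, -2.3, -1.5]
finger_gap: 13.9
finger_force: 39.9
```

{"op": "step_arm", "data": {"series": [0,0,-1,0,1,0,0,-0.5,0,1,0,0,0,0,1]}}

```text
clock: 11.62
eef_pos: [474.5, -49.4, 120.5]
eef_rot: [-3.142, 0.0, 0.062]
wrist_force: [0.3, -2.4, -0.8]
finger_gap: 13.6
finger_force: 39.9
```

```bash
python3 - <<'E'
from h import *
np.set_printoptions(precision=1,suppress=True)
p,d,i=cam("scene"); W=cloud(d,i); q,dt,it=cam("top"); T=cloud(dt,it)
a=cv2.resize(p[200:290,235:355],None,fx=4,fy=4,interpolation=cv2.INTER_CUBIC);b=cv2.resize(q[180:300,285:365],None,fx=4,fy=4,interpolation=cv2.INTER_CUBIC)
h=max(a.shape[0],b.shape[0]); o=np.zeros((h,a.shape[1]+b.shape[1],3),np.uint8); o[:a.shape[0],:a.shape[1]]=a; o[:b.shape[0],a.shape[1]:]=b
cv2.imwrite("pics/inpan.png",o[:, :800])
c,s_=np.cos(.063),np.sin(.063)
for A in(T.reshape(-1,3),W.reshape(-1,3)):
    B=np.c_[(A[:,0]-455)*c+(A[:,1]+51)*s_, -(A[:,0]-455)*s_+(A[:,1]+51)*c, A[:,2]]
    for lo in range(30,130,8):
        m=(abs(B[:,1])<11)&(B[:,0]>=lo)&(B[:,0]<lo+8); print(lo,m.sum(),np.median(B[m,2]) if m.sum() else '',end=' | ')
    print()
E
```

```text
30 43 426.31069043112643 | 38 41 424.0017616413686 | 46 35 416.51541650124886 | 54 20 406.3408188144299 | 62 0  | 70 0  | 78 0  | 86 13 41.875564710842355 | 94 22 42.004344670849036 | 102 21 36.90897263979127 | 110 25 36.2222749099692 | 118 22 35.6853580416614 | 126 24 36.9940209902162 | 
30 187 114.25227953803994 | 38 164 276.0247097454327 | 46 186 338.073920395267 | 54 166 349.4043340930275 | 62 11 41.38251201820731 | 70 15 41.456370396921216 | 78 12 41.54207168380947 | 86 17 41.072989887780636 | 94 23 37.00501991256408 | 102 12 35.19945055581434 | 110 16 34.10118382291324 | 118 14 34.511192128247444 | 126 15 34.503388229481175 |
```

View pics/inpan.png

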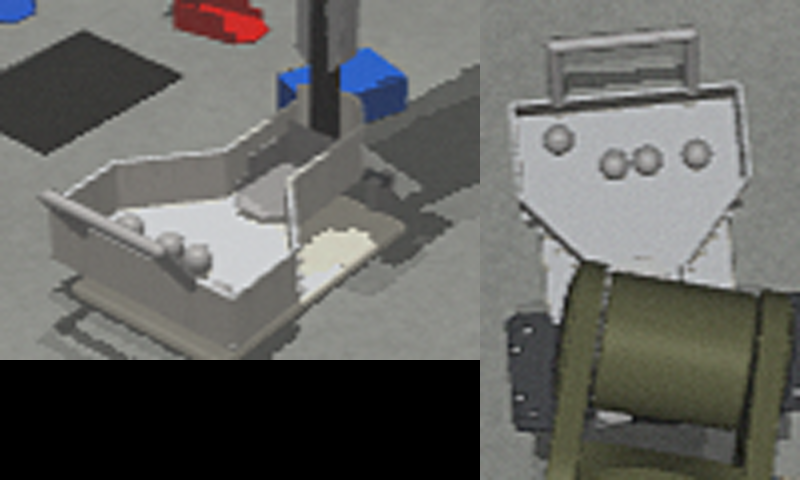

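The dipper sits in the channel with its nose at the mouth, at about (270,195) in the left half of the picture, and the four balls are still at the wide end. Releasing it and going to the bar.

{"op": "step_arm", "data": {"series": [0,0,0,0,0.45,0,0,0,0,0.45,0,0,0,0,0.45,0,0,0,0,0.45,0,0,0,0,0.45,0,0,30,0,0.45,0,0,40,0,0.45,0,0,40,0,0.45,21.9,1.3,0,0.157,0.45,21.9,1.3,0,0.157,0.45,21.9,1.3,0,0.157,0.45,21.9,1.3,0,0.157,0.45,21.9,1.3,0,0.157,0.45,21.9,1.3,0,0.157,0.45,21.9,1.3,0,0.157,0.45,21.9,1.3,0,0.157,0.45,21.9,1.3,0,0.157,0.45,21.9,1.3,0,0.157,0.45], "squeeze": 30}}

```text
clock: 13.98
eef_pos: [694.2, -36.3, 230.3]
eef_rot: [-3.141, -0.0, 1.637]
wrist_force: [-0.4, 0.6, -0.0]
finger_gap: 51.6
finger_force: 0.0
```

{"op": "step_arm", "data": {"series": [0,0,-30,0,0.45,0,0,-30,0,0.45,0,0,-30,0,0.45,0,0,0,0,0.45]}}

```text
clock: 14.48
eef_pos: [692.5, -36.3, 138.1]
eef_rot: [-3.137, -0.001, 1.632]
wrist_force: [0.4, 0.1, 0.5]
finger_gap: 51.9
finger_force: 0.0
```

{"op": "step_arm", "data": {"series": [1,0,-20,0,0.45,0,0,-5,0,0.45,0,0,0,0,1,0,0,0,0,1,0,0,0,0,1,0,0,0,0,1,0,0,0,0,1,0,0,0,0,1,0,0,0,0,1]}}

```text
clock: 15.6
eef_pos: [694.6, -36.4, 115.5]
eef_rot: [-3.142, 0.0, 1.632]
wrist_force: [-0.1, 0.7, 0.4]
finger_gap: 0.5
finger_force: 0.0
```

```bash
python3 - <<'E'
from h import *
p,d,i=cam("scene"); np.savez("s2.npz",p=p,W=cloud(d,i))
import math
ax,az=235,83
# bar arc relative to rest, per tilt
def pos(t):
    a=math.atan2(az,ax)+t-.04; r=math.hypot(ax,az); return r*math.cos(a),r*math.sin(a)
o=pos(0)
for t in np.arange(0,.53,.05): q=pos(t);print(round(t,2),round(q[0]-o[0],1),round(q[1]-o[1],1))
E
```

```text
0.0 0.0 0.0
0.05 -4.0 11.8
0.1 -8.5 23.4
0.15 -13.7 34.8
0.2 -19.4 45.8
0.25 -25.6 56.6
0.3 -32.4 67.1
0.35 -39.7 77.2
0.4 -47.4 86.9
0.45 -55.7 96.3
0.5 -64.4 105.2
```

```bash
python3 - <<'E'
from h import *
np.set_printoptions(precision=1,suppress=True)
s=np.load("s2.npz"); cv2.imwrite("pics/bar.png",cv2.resize(s['p'][180:300,225:375],None,fx=4,fy=4,interpolation=cv2.INTER_CUBIC))
q=s['W'].reshape(-1,3)
m=(abs(q[:,0]-693)<40)&(abs(q[:,1]+36)<70)&(q[:,2]>98)&(q[:,2]<122)
for lo in range(-90,30,10):
    k=m&(q[:,1]>=lo)&(q[:,1]<lo+10); print(lo,k.sum(),np.median(q[k],0) if k.sum() else '')
print(manip.read_state())
E
```

```text
-90 3 [699.1 -80.6 108.3]
-80 13 [698.6 -74.8 107.8]
-70 13 [697.3 -65.8 108.1]
-60 11 [697.3 -54.7 108.5]
-50 13 [696.4 -45.2 108.3]
-40 14 [696.4 -33.  108.3]
-30 21 [693.8 -25.  109.6]
-20 15 [693.5 -15.5 107.5]
-10 11 [693.8  -5.6 108.6]
0 19 [693.    4.7 108.3]
10 19 [688.3  13.9 104.4]
20 0 
{'clock': 15.65, 'joints': array([-0.1,  0.7,  1.1,  0. ,  1.3, -0.2]), 'qd': array([-0., -0.,  0.,  0., -0.,  0.]), 'effort': array([  0. , -74.1, -35.1,   0.1,   0. ,   0. ]), 'eef_pos': array([694.5, -36.4, 115.5]), 'eef_rot': array([-3.1, -0. ,  1.6]), 'wrist_force': array([-0.2, -0.2, -0. ]), 'moment': array([-0.1,  0.1,  0. ]), 'finger_force': 0.0, 'finger_gap': 0.4757291061862081}
```

View pics/bar.png

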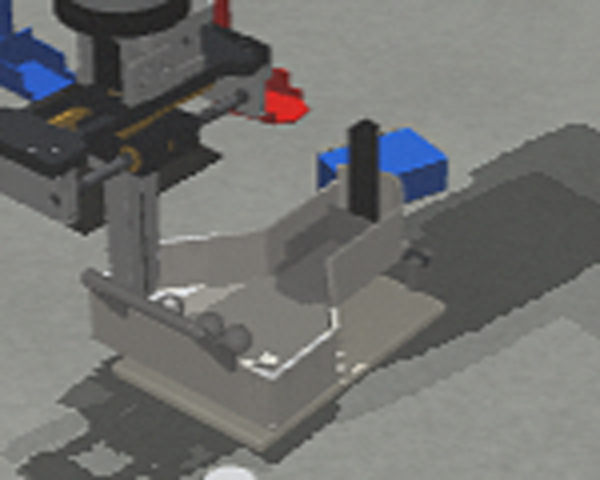

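```bash
python3 - <<'E'
from h import *
np.set_printoptions(precision=1,suppress=True)
i=manip.camera_info("scene"); f=240/np.tan(np.radians(i["fovy"])/2)
for P in([694.5,-36.4,90.5],[694.5,-36.4,115],[694.5,-36.4,160],[696,-36,108]):
    c=(np.array(P)-i["eye"])@rot(i); u,v=c[0]/c[2]*f+i["cx"],c[1]/c[2]*f+i["cy"]; print(P,u,v,"crop",(u-225)*4,(v-180)*4)
W=np.load("s2.npz")['W']
for z in(120,130,140,150,160):
    q=W[180:300,225:375].reshape(-1,3); m=(abs(q[:,2]-z)<5)&(q[:,0]<760)&(q[:,0]>600); print(z,m.sum(),q[m].min(0),q[m].max(0),np.median(q[m],0))
E
```

```text
[694.5, -36.4, 90.5] 258.74768853976565 260.34540883190704 crop 134.9907541590626 321.38163532762815
[694.5, -36.4, 115] 258.34031476837146 252.03067842926234 crop 133.36125907348583 288.12271371704935
[694.5, -36.4, 160] 257.56743892486634 236.2558428244348 crop 130.26975569946535 225.02337129773923
[696, -36, 108] 258.106480095409 254.74755689889267 crop 132.42592038163593 298.9902275955707
120 15 [685.1 -29.  116.7] [702.8 -24.2 124.9] [693.3 -26.2 121.6]
130 44 [683.2 -44.8 125.5] [710.8 -22.5 134.5] [703. -27. 130.]
140 44 [684.3 -42.9 135. ] [709.8 -21.9 144.9] [705.3 -27.  140.6]
150 47 [681.1 -42.6 145.2] [709.5 -23.3 154.7] [704.5 -26.7 150. ]
160 51 [682.4 -43.1 155.6] [711.  -23.1 165. ] [700.6 -26.8 160.9]
```

```bash
python3 - <<'E'
from h import *
np.set_printoptions(precision=1,suppress=True)
for f,(cx,cy) in(("s1.npz",(470.6,-50.7)),("s2.npz",(694.5,-36.4))):
    z=np.load(f); q=z['W'].reshape(-1,3); c=z['p'].reshape(-1,3).sum(1)
    m=(abs(q[:,0]-cx)<30)&(abs(q[:,1]-cy)<30)
    for lo in range(60,240,6):
        k=m&(q[:,2]>=lo)&(q[:,2]<lo+6)
        if k.sum(): print(f,lo,k.sum(),'x',np.percentile(q[k,0],[2,98]),'y',np.percentile(q[k,1],[2,98]),'bright',np.median(c[k]))
E
```

```text
s1.npz 60 45 x [453.8 498.9] y [-75.7 -21. ] bright 321.0
s1.npz 66 26 x [453.7 498.5] y [-74.6 -20.9] bright 319.0
s1.npz 72 22 x [454.  489.3] y [-59.6 -21.3] bright 324.0
s1.npz 78 15 x [453.4 472.6] y [-56.7 -22.5] bright 320.0
s1.npz 84 15 x [453.4 467. ] y [-49.4 -22.7] bright 319.0
s1.npz 90 3 x [456.2 468.7] y [-35.3 -24. ] bright 377.0
s1.npz 108 17 x [483.5 499.3] y [-69.4 -22.8] bright 277.0
s1.npz 114 32 x [482.2 499.1] y [-68.6 -22. ] bright 249.0
s1.npz 120 27 x [482.8 499.3] y [-69.4 -21.8] bright 248.0
s1.npz 126 38 x [483.8 499.7] y [-69.4 -22. ] bright 252.0
s1.npz 132 41 x [467.9 498.9] y [-69.  -21.5] bright 254.0
s1.npz 138 33 x [470.  489.2] y [-68.6 -24.1] bright 256.0
s1.npz 144 23 x [468.4 489.5] y [-62.  -26.4] bright 140.0
s1.npz 150 15 x [466.1 485.4] y [-50.3 -39.2] bright 138.0
s1.npz 156 16 x [465.9 486.9] y [-50.2 -39.2] bright 138.5
s1.npz 162 15 x [466.2 485.4] y [-51.  -40.2] bright 138.0
s1.npz 168 15 x [468.2 486.2] y [-50.5 -39.9] bright 132.0
s1.npz 174 16 x [469.8 487.8] y [-51.4 -40.5] bright 135.5
s1.npz 180 20 x [469.6 487.2] y [-50.2 -39.3]
[... 1312 characters left out ...]
z 168 30 x [684.8 709.2] y [-43.3 -24.2] bright 279.5
s2.npz 174 29 x [685.8 710.8] y [-39.9 -23.4] bright 283.0
s2.npz 180 27 x [684.3 710.1] y [-41.4 -23.2] bright 282.0
s2.npz 186 29 x [686.6 710.4] y [-44.4 -23.2] bright 285.0
s2.npz 192 25 x [685.8 709.3] y [-39.6 -22.2] bright 288.0
s2.npz 198 15 x [695.1 709.7] y [-37.  -23.3] bright 293.0
s2.npz 204 5 x [704.5 716.2] y [-43.  -23.8] bright 291.0
s2.npz 210 8 x [714.  719.4] y [-43.4 -20.8] bright 297.5
s2.npz 216 14 x [714.3 719.4] y [-42.7  -7.1] bright 158.5
s2.npz 222 16 x [715.6 720.8] y [-38.8 -11.7] bright 136.0
s2.npz 228 23 x [715.6 724.1] y [-55.2  -7.6] bright 188.0
s2.npz 234 81 x [671.7 722. ] y [-50.8  -7.3] bright 142.0
```

The scene depth shows the real fingertips about 2 mm above the reported TCP height, not 25 mm below it. So the dipper was held only by its handle top, and the fingers closed above the bar. I'll use "tips = TCP z + 2 mm" from now on: reopen, go about 28 mm lower and grip.

{"op": "step_arm", "data": {"series": [1,0,2,0,0.45,0,0,0,0,0.45,0,0,0,0,0.45,0,0,0,0,0.45,0,0,0,0,0.45,0,0,0,0,0.45,0,0,-15,0,0.45,0,0,-14,0,0.45,0,0,0,0,0.45,0,0,0,0,1,0,0,0,0,1,0,0,0,0,1,0,0,0,0,1,0,0,0,0,1,0,0,0,0,1]}}

```text
clock: 17.52
eef_pos: [691.8, -36.6, 88.5]
eef_rot: [-3.131, -0.001, 1.632]
wrist_force: [-34.6, -1.2, 14.9]
finger_gap: 8.9
finger_force: 30.0
```

{"op": "step_arm", "data": {"series": [-4,0,0,0,1,0,0,0,0,1,-4,-0.2,11.8,0,1,-4.5,-0.3,11.6,0,1,-5.2,-0.3,11.4,0,1,-5.7,-0.4,11,0,1,-6.2,-0.4,10.8,0,1,-6.8,-0.4,10.5,0,1,-7.3,-0.5,10.1,0,1,-7.7,-0.5,9.7,0,1,-8.3,-0.5,9.4,0,1,-8,-0.5,8.4,0,1,0,0,0,0,1,0,0,0,0,1]}}

```text
clock: 19.27
eef_pos: [628.6, -41.3, 194.6]
eef_rot: [3.139, 0.002, 1.631]
wrist_force: [3.1, -5.6, 5.4]
finger_gap: 9.2
finger_force: 29.9
```

```bash
python3 - <<'E'
from h import *
np.set_printoptions(precision=1,suppress=True)
p,d,i=cam("scene"); q,dt,it=cam("top"); np.savez("s3.npz",p=p,W=cloud(d,i)); np.savez("t3.npz",p=q,W=cloud(dt,it))
a=cv2.resize(p[170:290,245:355],None,fx=4,fy=4,interpolation=cv2.INTER_CUBIC);b=cv2.resize(q[180:300,290:370],None,fx=4,fy=4,interpolation=cv2.INTER_CUBIC)
cv2.imwrite("pics/tip.png",np.hstack([a,b]))
A=cloud(d,i).reshape(-1,3); m=(abs(A[:,0]-625)<40)&(abs(A[:,1]+40)<60)&(A[:,2]>195)&(A[:,2]<225)
for lo in range(-90,20,15):
    k=m&(A[:,1]>=lo)&(A[:,1]<lo+15); print(lo,k.sum(),np.median(A[k],0) if k.sum() else '')
E
```

```text
-90 27 [635.5 -79.6 208.9]
-75 18 [635.4 -67.7 211.6]
-60 7 [645.  -47.8 208.9]
-45 97 [635.4 -32.8 215.2]
-30 39 [633.4 -28.2 212.5]
-15 20 [630.5  -8.5 211.1]
0 38 [627.6   7.8 206.7]
15 0
```

View pics/tip.png

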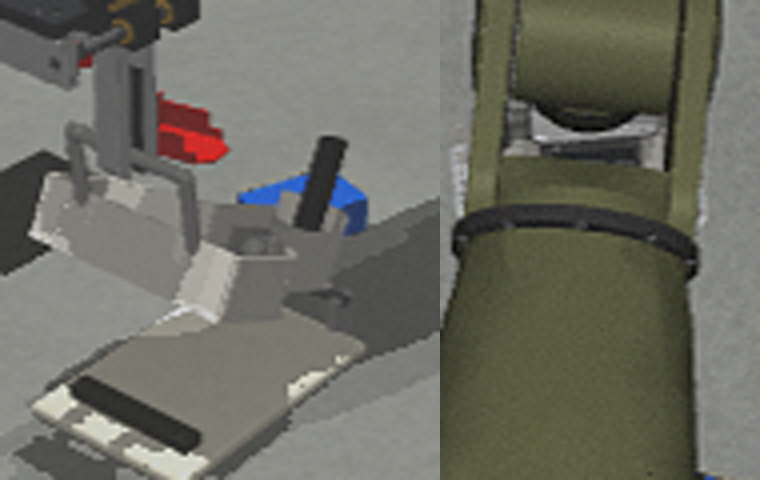

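The picture shows the pan tipped with the bar at its upper position, a ball visible in the bowl at about (255,235), and the dipper handle leaning at (320,190). Letting go of the bar and clearing the top view.

{"op": "step_arm", "data": {"series": [0,0,0,0,0.35,0,0,0,0,0.35,0,0,0,0,0.35,0,0,0,0,0.35,0,0,0,0,0.35,0,0,0,0,0.35,0,0,25,0,0.35,0,0,40,0,0.35,-10,-30,20,-0.157,0.5,-12,-45,0,-0.157,0.5,-12,-45,0,-0.157,0.5,-12,-45,0,-0.157,0.5,-12,-45,0,-0.157,0.5,-12,-45,0,-0.157,0.5]}}

```text
clock: 21.12
eef_pos: [557.3, -296.8, 278.3]
eef_rot: [3.141, -0.0, 0.685]
wrist_force: [0.5, 0.7, -0.4]
finger_gap: 46.9
finger_force: 0.0
```

```bash
python3 - <<'E'
from h import *
np.set_printoptions(precision=1,suppress=True)
p,d,i=cam("scene"); q,dt,it=cam("top"); np.savez("s4.npz",p=p,W=cloud(d,i)); np.savez("t4.npz",p=q,W=cloud(dt,it))
a=cv2.resize(p[180:280,255:350],None,fx=4,fy=4,interpolation=cv2.INTER_CUBIC);b=cv2.resize(q[200:300,290:380],None,fx=4,fy=4,interpolation=cv2.INTER_CUBIC)
cv2.imwrite("pics/tip2.png",np.hstack([a,b]))
for A in (cloud(d,i),cloud(dt,it)):
    A=A.reshape(-1,3); m=(abs(A[:,0]-630)<30)&(abs(A[:,1]+45)<42)&(A[:,2]>195)&(A[:,2]<225); print("bar",m.sum(),np.median(A[m],0))
    m=(abs(A[:,0]-430)<45)&(abs(A[:,1]+52)<20)&(A[:,2]>105)&(A[:,2]<150)
    for lo in range(100,150,6):
        k=m&(A[:,2]>=lo)&(A[:,2]<lo+6); print(lo,k.sum(),(A[k].min(0),A[k].max(0)) if k.sum() else '')
print(manip.read_state()['eef_pos'])
E
```

```text
bar 126 [633.4 -48.2 211.5]
100 2 (array([435.5, -50.7, 105.8]), array([447.2, -46.3, 105.9]))
106 18 (array([430.7, -55.9, 106.2]), array([448.7, -42.1, 111.8]))
112 18 (array([426. , -56.3, 112.3]), array([446.1, -42.1, 117.7]))
118 17 (array([422.8, -56.4, 118.2]), array([442. , -41.9, 123.9]))
124 17 (array([416.4, -57.1, 124.2]), array([442.5, -43.4, 129.5]))
130 17 (array([417.1, -56.4, 130. ]), array([435.2, -43.3, 134.5]))
136 3 (array([430.9, -51.8, 136.5]), array([437.3, -46.3, 138.2]))
142 0 
148 0 
bar 146 [630.6 -47.4 212.8]
100 1 (array([449.7, -56.8, 105.3]), array([449.7, -56.8, 105.3]))
106 5 (array([447. , -56.5, 108.4]), array([447.2, -46.3, 110.7]))
112 6 (array([441.9, -56.3, 113.2]), array([444.5, -45.9, 117.9]))
118 7 (array([424.2, -58.4, 120.1]), array([441.9, -45.3, 122.6]))
124 18 (array([416.4, -58.1, 124.4]), array([439.3, -45.2, 129.6]))
130 22 (array([416.4, -57.6, 130.1]), array([439.2, -47.2, 136. ]))
136 11 (array([418.9, -57.3, 136.1]), array([436.5, -47. , 139.6]))
142 1 (array([431.4, -54.7, 142.2]), array([431.4, -54.7, 142.2]))
148 0 
[ 556.4 -299.   277.8]
```

View pics/tip2.png

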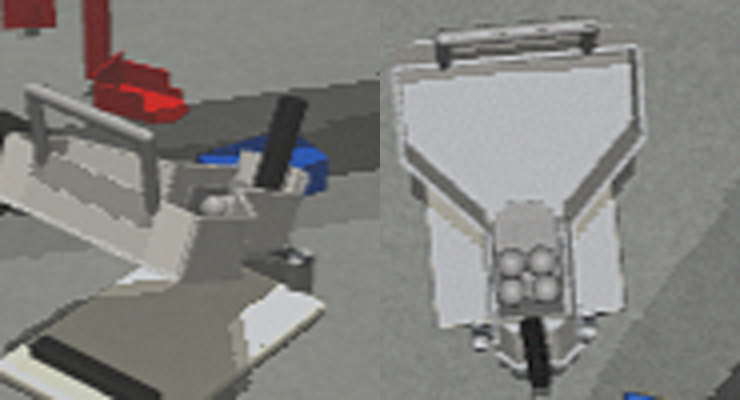

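The right half of the picture shows all four balls in a 2×2 block in the dipper's bowl, at (528,277), with nothing left elsewhere in the pan. Both halves show the handle leaning about 0.5 rad towards the robot. Gripping it lower, firmly.

{"op": "step_arm", "data": {"series": [-12,24,-5,-0.062,0.5,-12,25,-10,-0.062,0.5,-12,25,-10,-0.062,0.5,-12,25,-10,-0.062,0.5,-12,25,-10,-0.062,0.5,-12,25,-10,-0.062,0.5,-12,25,-10,-0.062,0.5,-12,25,-10,-0.062,0.5,-12,25,0,-0.062,0.5,-13.4,24,0,-0.062,0.5,0,0,0,0,0.5], "squeeze": 60}}

```text
clock: 22.6
eef_pos: [436.1, -46.0, 203.6]
eef_rot: [3.142, -0.001, 0.073]
wrist_force: [0.6, -0.3, 0.6]
finger_gap: 47.1
finger_force: 0.0
```

{"op": "step_arm", "data": {"series": [-1,-5,-25,-0.01,0.5,0,0,-30,0,0.5,0,0,-30,0,0.5,0,0,-15,0,0.5,0,0,-6,0,0.5,0,0,0,0,0.5]}}

```text
clock: 23.35
eef_pos: [435.8, -52.5, 97.7]
eef_rot: [3.141, -0.001, 0.06]
wrist_force: [0.3, -0.1, 0.1]
finger_gap: 47.0
finger_force: 0.0
```

{"op": "step_arm", "data": {"series": [0,0,0,0,1,0,0,0,0,1,0,0,0,0,1,0,0,0,0,1,0,0,0,0,1,0,0,0,0,1]}}

```text
clock: 24.1
eef_pos: [435.5, -52.4, 97.4]
eef_rot: [3.142, -0.0, 0.06]
wrist_force: [-2.7, -0.8, 5.8]
finger_gap: 14.0
finger_force: 60.0
```

Gripped. Lifting slowly, straight up.

{"op": "step_arm", "data": {"series": [0,0,5,0,1,0,0,10,0,1,0,0,12,0,1,0,0,14,0,1,0,0,14,0,1,0,0,14,0,1,0,0,14,0,1,0,0,12,0,1,0,0,10,0,1,0,0,5,0,1,0,0,0,0,1,0,0,0,0,1]}}

```text
clock: 25.6
eef_pos: [435.3, -52.4, 206.8]
eef_rot: [-3.141, 0.001, 0.06]
wrist_force: [0.4, -0.6, -2.1]
finger_gap: 13.9
finger_force: 60.0
```

```bash
cat > look.py <<'E'
from h import *
np.set_printoptions(precision=1,suppress=True)
import sys
def look(tag,off=(0,0)):
    """dipper pitch etc. from scene cloud, relative to TCP"""
    p,d,i=cam("scene"); W=cloud(d,i); np.savez(tag+".npz",p=p,W=W,d=d)
    st=manip.read_state(); e=st['eef_pos']; q=W.reshape(-1,3)-e; c=p.reshape(-1,3).astype(int).sum(1)
    m=(q[:,0]>-60)&(q[:,0]<130)&(abs(q[:,1])<26)&(q[:,2]<0)&(q[:,2]>-110)
    print(e,st['finger_gap'],st['wrist_force'])
    for lo in range(-60,130,10):
        k=m&(q[:,0]>=lo)&(q[:,0]<lo+10)
        if k.sum()>2: print(lo,k.sum(),"z",np.percentile(q[k,2],[3,50,97]),"br",np.median(c[k]))
if __name__=="__main__": look(sys.argv[1])
E
python3 look.py l1
```

```text
[435.3 -52.4 206.8] 13.61842114306567 [-0.2 -0.  -1.5]
0 15 z [-22.  -10.7  -2.2] br 131.0
10 30 z [-22.8  -8.1  -1.7] br 137.0
20 74 z [-30.6 -22.   -8.7] br 320.5
30 19 z [-46.  -27.1 -21.7] br 356.0
40 18 z [-40.6 -22.4 -17.2] br 267.5
50 15 z [-79.3 -18.8 -14. ] br 243.0
60 84 z [-104.2  -19.9  -11.4] br 318.0
70 39 z [-106.8  -26.3  -14.1] br 300.0
80 31 z [-108.9  -25.6  -16.7] br 393.0
90 23 z [-108.   -21.   -17.2] br 451.0
100 5 z [-18.2 -16.1 -15.7] br 409.0
```

The lift kept the dipper nose-up, and the measured weight fits four balls on board. Carrying it over to the jar.

{"op": "step_arm", "data": {"series": [0.7,10,0,0,1,0.7,20,0,0,1,0.8,27,0,0,1,0.8,27,0,0,1,0.8,27,0,0,1,0.8,27,0,0,1,0.8,27,0,0,1,0.8,27,0,0,1,0.8,27,0,0,1,0.8,27,0,0,1,0.8,27,0,0,1,0.8,27,0,0,1,0.7,20,0,0,1,0.5,13,0,0,1,0.4,10,0,0,1,0,0,-10,0,1,0,0,-20,0,1,0,0,-20,0,1,0,0,-13,0,1,0,0,-7,0,1]}}

```text
clock: 28.15
eef_pos: [446.4, 290.2, 136.5]
eef_rot: [3.141, 0.001, 0.06]
wrist_force: [0.3, -1.1, -2.1]
finger_gap: 13.4
finger_force: 60.0
```

{"op": "step_arm", "data": {"series": [0,0,0,0,1], "squeeze": 25}}

```text
clock: 28.28
eef_pos: [446.5, 290.5, 137.2]
eef_rot: [3.141, 0.0, 0.06]
wrist_force: [0.3, -0.5, -1.8]
finger_gap: 13.7
finger_force: 25.0
```

```bash
python3 look.py l2; python3 - <<'E'
from h import *
np.set_printoptions(precision=1,suppress=True)
q=np.load("l2.npz")['W'].reshape(-1,3); m=(abs(q[:,0]-506)<60)&(abs(q[:,1]-294)<60)&(q[:,2]>46)&(q[:,2]<60)
print("jar",m.sum(),np.percentile(q[m],[1,99],axis=0))
E
```

```text
[446.7 290.6 137.6] 13.993449548004135 [ 0.2  0.1 -2. ]
0 14 z [-27.5 -10.9  -1.1] br 112.0
10 181 z [-108.6  -92.    -2.3] br 234.0
20 158 z [-106.5  -25.4  -11.7] br 263.0
30 43 z [-42.5 -27.7 -22.8] br 349.0
40 29 z [-41.6 -24.2 -18.5] br 377.0
50 27 z [-36.8 -18.  -12.9] br 234.0
60 115 z [-32.9 -19.8 -12.6] br 332.0
70 45 z [-29.9 -25.5 -13.5] br 313.0
80 28 z [-25.2 -23.  -16.3] br 429.5
90 81 z [-108.1  -86.7  -17.9] br 281.0
100 141 z [-108.7  -95.3  -81.5] br 253.0
jar 323 [[459.9 250.5  46.2]
 [552.  341.3  56.9]]
```

{"op": "step_arm", "data": {"series": [0,0,0,0,1,0,0,0,0,1], "squeeze": 12}}

```text
clock: 28.58
eef_pos: [446.6, 290.7, 137.7]
eef_rot: [-3.141, -0.001, 0.06]
wrist_force: [-0.3, -0.1, -2.2]
finger_gap: 14.2
finger_force: 12.0
```

```bash
python3 look.py l3
```

```text
[446.6 290.7 137.6] 13.821042178833384 [ 0.1  0.2 -2.7]
0 13 z [-65.2 -10.   -5.1] br 114.0
10 177 z [-109.1  -92.1   -2. ] br 235.0
20 165 z [-107.   -24.6   -9.5] br 267.0
30 37 z [-38.3 -27.4 -22. ] br 349.0
40 29 z [-41.7 -23.  -19.2] br 382.0
50 24 z [-37.4 -18.2 -12.7] br 270.5
60 114 z [-32.9 -19.2 -11.2] br 324.5
70 45 z [-30.5 -23.9 -14.2] br 317.0
80 31 z [-25.  -22.2 -15.9] br 431.0
90 80 z [-106.4  -85.6  -16.4] br 315.5
100 143 z [-109.   -95.2  -82.4] br 255.0
```

{"op": "step_arm", "data": {"series": [0,0,0,0,1,0,0,0,0,1], "squeeze": 7}}

```text
clock: 28.88
eef_pos: [446.5, 290.6, 137.3]
eef_rot: [3.142, -0.0, 0.06]
wrist_force: [-0.2, -0.6, -3.5]
finger_gap: 13.9
finger_force: 7.0
```

```bash
python3 look.py l4 | sed -n '1p;8,12p'
```

```text
[446.4 290.6 137.2] 14.239982694420224 [ 0.3 -0.4 -3.3]
60 99 z [-40.7 -31.5 -20.5] br 298.0
70 40 z [-37.5 -35.5 -28.7] br 443.5
80 33 z [-34.6 -32.5 -28.8] br 465.0
90 70 z [-107.8  -88.2  -29.1] br 272.0
100 140 z [-107.9  -95.2  -81.4] br 254.0
```

{"op": "step_arm", "data": {"series": [0,0,0,0,1]}}

```text
clock: 29.05
eef_pos: [446.5, 290.6, 137.2]
eef_rot: [3.142, -0.0, 0.06]
wrist_force: [-0.2, 0.3, -2.4]
finger_gap: 14.1
finger_force: 7.0
```

```bash
python3 look.py l5 | cut -c1-60
```

```text
[446.5 290.6 137.2] 13.953363198202673 [ 0.3 -0.9 -2.2]
-10 4 z [-24.  -14.4  -8.4] br 121.5
0 15 z [-26.5 -10.6  -2.7] br 115.0
10 213 z [-109.   -87.9   -4.9] br 233.0
20 138 z [-108.1  -32.7  -21.7] br 258.5
30 46 z [-39.4 -31.1 -26.6] br 382.0
40 17 z [-45.4 -29.6 -23.1] br 271.0
50 94 z [-43.7 -28.  -21.5] br 315.5
60 82 z [-41.1 -32.1 -19.6] br 303.0
70 40 z [-38.8 -36.2 -29.6] br 450.5
80 34 z [-35.4 -33.1 -27.8] br 467.5
90 71 z [-108.3  -88.4  -30.3] br 267.0
100 143 z [-109.4  -95.1  -81. ] br 256.0
```

{"op": "step_arm", "data": {"series": [0,0,0,0,1,0,0,0,0,1], "squeeze": 6}}

```text
clock: 29.35
eef_pos: [446.5, 290.6, 137.2]
eef_rot: [3.142, 0.0, 0.06]
wrist_force: [0.2, -0.0, -2.6]
finger_gap: 13.9
finger_force: 6.0
```

```bash
python3 look.py l6 | cut -c1-60
```

```text
[446.5 290.6 137.2] 13.691853078450128 [ 0.4 -0.2 -3.2]
-10 6 z [-29.4 -13.1  -7.6] br 106.5
0 35 z [-28.6  -8.6  -0.1] br 116.0
10 256 z [-108.6  -36.5  -10.7] br 240.5
20 69 z [-107.3  -38.7  -28.7] br 254.0
30 53 z [-42.9 -33.9 -29.7] br 379.0
40 32 z [-48.2 -30.7 -26.6] br 344.0
50 132 z [-47.6 -35.2 -26. ] br 301.5
60 51 z [-46.6 -43.7 -28.3] br 407.0
70 43 z [-44.4 -41.8 -35.7] br 441.0
80 36 z [-42.3 -40.6 -37.7] br 472.0
90 55 z [-108.9  -94.1  -80.5] br 265.0
100 145 z [-108.9  -94.3  -81.5] br 254.0
```

{"op": "step_arm", "data": {"series": [0,0,0,0,1,0,0,0,0,1], "squeeze": 5}}

```text
clock: 29.65
eef_pos: [446.4, 290.6, 137.2]
eef_rot: [-3.142, 0.0, 0.06]
wrist_force: [-0.4, -0.0, -2.0]
finger_gap: 13.9
finger_force: 5.0
```

```bash
python3 look.py l7 | cut -c1-60
```

```text
[446.4 290.6 137.2] 13.855958922403577 [ 0.6  0.2 -1.3]
-20 3 z [-28.3 -14.6 -10.8] br 115.0
-10 15 z [-35.3 -23.4  -9.8] br 107.0
0 161 z [-45.3 -30.4  -4.3] br 236.0
10 131 z [-109.   -82.9  -32.1] br 235.0
20 95 z [-107.6  -43.   -36.4] br 255.0
30 41 z [-56.8 -40.3 -34.6] br 318.0
40 138 z [-57.5 -44.6 -34.6] br 307.5
50 68 z [-56.9 -54.3 -38.2] br 425.0
60 52 z [-56.7 -54.3 -49.1] br 428.5
70 32 z [-56.7 -54.5 -52.4] br 436.5
90 58 z [-108.4  -93.8  -82.3] br 261.5
100 141 z [-109.2  -94.7  -81.3] br 253.0
```

{"op": "step_arm", "data": {"series": [0,0,0,0,1,0,0,0,0,1], "squeeze": 4}}

```text
clock: 29.95
eef_pos: [446.5, 290.6, 137.3]
eef_rot: [3.142, -0.0, 0.06]
wrist_force: [-0.3, -0.3, -2.4]
finger_gap: 13.7
finger_force: 4.0
```

```bash
python3 look.py l8 | cut -c1-60
```

```text
[446.5 290.6 137.2] 14.120753680705413 [ 1.1  0.4 -2.3]
-20 7 z [-35.7 -27.2 -12.1] br 117.0
-10 21 z [-43.9 -21.3 -10.6] br 116.0
0 186 z [-52.4 -33.8  -4. ] br 233.0
10 144 z [-108.   -51.7  -38.1] br 232.0
20 60 z [-108.4  -45.9  -38.6] br 257.0
30 114 z [-62.  -45.4 -38.8] br 327.0
40 105 z [-62.3 -57.6 -42.3] br 348.0
50 55 z [-63.3 -60.4 -51.9] br 435.0
60 45 z [-63.4 -60.7 -58.1] br 439.0
70 5 z [-63.  -62.5 -58.8] br 276.0
90 54 z [-108.9  -92.9  -81.7] br 267.0
100 147 z [-108.8  -94.7  -82.4] br 254.0
```

The blade is now about level to slightly nose-down and the grip isn't slipping. Loosening a bit more.

{"op": "step_arm", "data": {"series": [0,0,0,0,1,0,0,0,0,1], "squeeze": 3}}

```text
clock: 30.25
eef_pos: [446.5, 290.6, 137.3]
eef_rot: [-3.142, -0.0, 0.06]
wrist_force: [-0.3, -0.4, -2.2]
finger_gap: 13.8
finger_force: 3.0
```

```bash
python3 look.py l9 | cut -c1-60
```

```text
[446.5 290.6 137.3] 14.339991477334577 [-0.  -0.5 -1.6]
-30 17 z [-61.9 -35.9 -15.3] br 117.0
-20 201 z [-63.4 -48.1 -22.6] br 223.0
-10 95 z [-64.5 -39.   -2.9] br 223.0
0 35 z [-69.6 -52.5 -41.7] br 235.0
10 144 z [-109.   -58.3  -47.1] br 239.0
20 106 z [-107.5  -61.1  -49.3] br 257.5
30 138 z [-81.1 -67.6 -55.4] br 324.0
40 54 z [-82.8 -69.2 -58.5] br 328.5
90 52 z [-108.3  -93.2  -82.6] br 263.0
100 146 z [-109.5  -95.3  -82.1] br 251.5
```

{"op": "step_arm", "data": {"series": [0,0,0,0,1,0,0,0,0,1,0,0,0,0,1], "squeeze": 10}}

```text
clock: 30.68
eef_pos: [446.5, 290.6, 137.3]
eef_rot: [-3.141, -0.0, 0.06]
wrist_force: [-0.1, -0.3, -1.6]
finger_gap: 14.0
finger_force: 10.0
```

```bash
python3 look.py l10 | cut -c1-60; python3 - <<'E'
from h import *
p=np.load("l10.npz")['p']; q,dt,it=cam("top")
a=cv2.resize(p[230:350,370:460],None,fx=4,fy=4,interpolation=cv2.INTER_CUBIC); b=cv2.resize(q[220:310,155:255],None,fx=4,fy=4,interpolation=cv2.INTER_CUBIC)
o=np.zeros((480,760,3),np.uint8); o[:480,:360]=a; o[:360,360:]=b; cv2.imwrite("pics/pour.png",o)
E
```

```text
[446.5 290.6 137.3] 13.941368809154174 [0.3 1.  0.1]
-40 8 z [-57.1 -36.1 -27.2] br 121.5
-30 131 z [-62.8 -52.2 -21.1] br 218.0
-20 166 z [-66.4 -41.  -13.8] br 232.0
-10 100 z [-70.9 -65.7  -4.9] br 277.0
0 102 z [-77.3 -71.2 -48.7] br 276.0
10 176 z [-108.6  -79.2  -55. ] br 248.5
20 116 z [-109.3  -82.9  -72.9] br 323.5
30 21 z [-90. -84. -81.] br 450.0
40 10 z [-108.7 -107.2 -105.3] br 409.0
50 16 z [-109.9 -108.5 -105.1] br 417.5
60 9 z [-109.1 -107.4 -105.2] br 447.0
90 55 z [-107.7  -93.1  -81.4] br 266.0
100 145 z [-109.   -95.6  -81.9] br 254.0
```

View pics/pour.png

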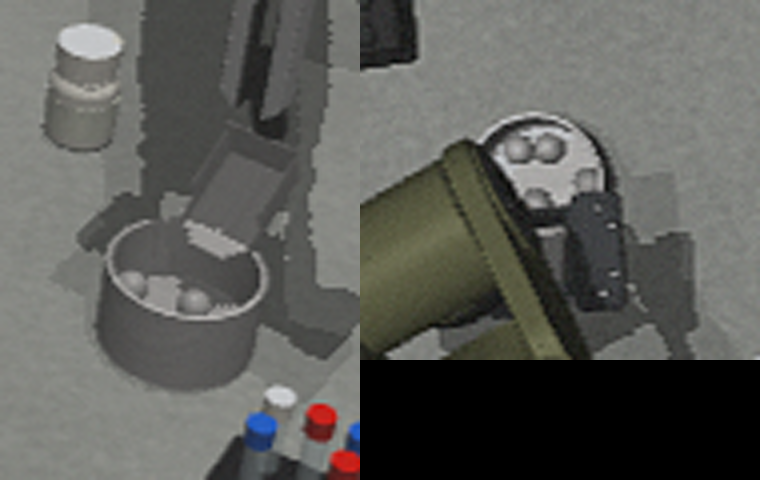

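The picture shows all four balls inside the jar — (517,150), (548,150), (537,195) and (585,180) in the right half — and an empty dipper, nose down over the jar. The jar hasn't moved. Carrying the dipper back to the mat.

{"op": "step_arm", "data": {"series": [0,0,10,0,1,0,0,30,0,1,0,0,40,0,1,0,0,33,0,1,0,-20,0,0,1,0,-40,0,0,1,0,-40,0,0,1,0,-40,0,0,1,0,-40,0,0,1,0,-40,0,0,1,0,-40,0,0,1,0,-40,0,0,1,0,-40,0,0,1,0,-40,0,0,1,8,-40,0,0,1,12,-40,0,0,1,13,-40,0,0,1,13,-40,0,0,1,14,-32,0,0,1,0,-16,0,0,1], "squeeze": 20}}

```text
clock: 33.28
eef_pos: [505.8, -298.8, 248.9]
eef_rot: [-3.14, 0.002, 0.059]
wrist_force: [0.3, 0.5, -1.7]
finger_gap: 13.6
finger_force: 20.0
```

{"op": "step_arm", "data": {"series": [0,0,0,0,1,0,0,-40,0,1,0,0,-40,0,1,0,0,-40,0,1,0,0,-15,0,1,0,0,0,0,1]}}

```text
clock: 34.02
eef_pos: [506.4, -296.8, 115.6]
eef_rot: [-3.141, 0.0, 0.061]
wrist_force: [-0.6, 0.5, -0.2]
finger_gap: 13.9
finger_force: 20.0
```

```bash
python3 look.py l11 | cut -c1-60
```

```text
[ 506.9 -297.3  116.6] 13.9281522652456 [-0.4  0.2 -1.3]
-40 11 z [-56.2 -34.5 -22.3] br 123.0
-30 93 z [-65.3 -48.3  -7.3] br 225.0
-20 102 z [-68.5 -43.2  -5.9] br 236.5
-10 54 z [-71.9 -63.2  -6.7] br 240.5
0 60 z [-80.4 -70.9 -48.8] br 258.0
10 56 z [-83.6 -76.1 -56.5] br 286.5
20 39 z [-87.3 -82.1 -72.3] br 292.0
30 9 z [-88.1 -84.7 -80.8] br 374.0
```

{"op": "step_arm", "data": {"series": [5,-1,-10,0,1,5,0,-12,0,1,0,0,0,0,1]}}

```text
clock: 34.45
eef_pos: [516.4, -298.0, 92.0]
eef_rot: [-3.14, 0.001, 0.06]
wrist_force: [0.1, -0.4, -1.6]
finger_gap: 13.6
finger_force: 20.0
```

{"op": "step_arm", "data": {"series": [-8,0,-2,0,1,-8,0,-2,0,1,-8,0,-2.5,0,1,-7,0,-2.5,0,1,-7,0,-3,0,1,-7,0,-3,0,1,-6,0,-3,0,1,-6,0,-3,0,1,0,0,0,0,1], "squeeze": 5}}

```text
clock: 35.58
eef_pos: [459.0, -298.3, 72.0]
eef_rot: [-3.141, 0.001, 0.06]
wrist_force: [-0.3, 0.5, -0.9]
finger_gap: 14.3
finger_force: 5.0
```

```bash
python3 look.py l12 | cut -c1-60
```

```text
[ 459.3 -298.4   72.2] 13.991538297366654 [-0.3  0.2 -1.1]
-60 19 z [-75.1 -73.5 -69.8] br 273.0
-50 7 z [-74.1 -72.7 -70.2] br 218.0
-20 3 z [-7.5 -6.4 -5.6] br 144.0
-10 14 z [-53.7 -28.9  -4.8] br 131.0
0 78 z [-63.4 -39.   -4.4] br 243.5
10 28 z [-66.8 -60.1 -43.7] br 246.0
20 25 z [-66.4 -59.8 -43.6] br 244.0
30 34 z [-68.6 -63.6 -45.3] br 266.0
40 34 z [-69.3 -65.4 -46.2] br 450.0
50 38 z [-71.3 -67.7 -59.1] br 447.5
60 34 z [-73.6 -69.9 -66.3] br 190.5
70 32 z [-73.2 -70.2 -67.6] br 164.5
80 28 z [-72.4 -70.5 -67.6] br 167.0
90 29 z [-71.4 -69.8 -66.6] br 170.0
100 39 z [-75.4 -70.8 -66.9] br 172.0
110 32 z [-76.2 -73.5 -70.1] br 417.0
120 32 z [-76.2 -73.4 -69.8] br 412.5
```

It's rotating back to level as planned. Finishing the set-down.

{"op": "step_arm", "data": {"series": [-5,0,-3,0,1,-5,0,-3,0,1,-4,0,-3,0,1,-3,0,-2,0,1,0,0,-1,0,1,0,0,0,0,1]}}

```text
clock: 36.38
eef_pos: [442.5, -298.8, 60.8]
eef_rot: [3.141, -0.001, 0.06]
wrist_force: [-1.7, -0.6, 5.3]
finger_gap: 13.8
finger_force: 5.0
```

```bash
python3 look.py l13 | cut -c1-60
```

```text
[ 442.5 -298.8   60.8] 13.768315950134719 [-1.  -1.2  5.9]
-60 18 z [-64.6 -61.4 -58.5] br 276.0
-50 29 z [-65.5 -62.2 -59.2] br 245.0
-40 10 z [-64.9 -61.6 -58.9] br 228.0
-30 4 z [-61.7 -60.6 -57.5] br 207.5
-10 6 z [-35.2 -29.2  -6.5] br 164.5
0 11 z [-40.1 -24.4  -2. ] br 233.0
10 48 z [-55.9 -37.  -12.9] br 253.0
20 16 z [-56.2 -47.6 -35.7] br 239.0
30 22 z [-56.1 -47.7 -30.6] br 242.5
40 27 z [-55.8 -50.7 -32.4] br 274.0
50 34 z [-54.5 -50.6 -34.1] br 255.5
60 32 z [-60.5 -52.4 -46.5] br 430.0
70 42 z [-61.3 -54.8 -47.7] br 180.5
80 34 z [-61.2 -58.7 -49.6] br 169.0
90 28 z [-61.6 -59.3 -55.8] br 171.0
100 34 z [-62.  -59.  -55.3] br 171.0
110 35 z [-62.3 -59.1 -56.1] br 168.0
120 35 z [-64.7 -61.4 -56.4] br 295.0
```

Level and pressed flat (+6 N). Release, rise and clear the view.

{"op": "step_arm", "data": {"series": [0,0,0,0,0.5,0,0,0,0,0.5,0,0,0,0,0.5,0,0,0,0,0.5,0,0,0,0,0.5,0,0,0,0,0.5,0,0,20,0,0.5,0,0,40,0,0.5,0,0,50,0,0.5,0,0,50,0,0.5,-15,-30,20,0,0.5,-15,-40,0,0,0.5,-15,-40,0,0,0.5,-15,-40,0,0,0.5,0,0,0,0,0.5]}}

```text
clock: 38.3
eef_pos: [381.2, -450.3, 239.6]
eef_rot: [-3.141, 0.001, 0.057]
wrist_force: [0.1, 0.0, -0.0]
finger_gap: 47.3
finger_force: 0.0
```

```bash
python3 - <<'E'
from h import *
np.set_printoptions(precision=1,suppress=True)
p,d,i=cam("scene"); W=cloud(d,i); q,dt,it=cam("top"); T=cloud(dt,it)
b=cv2.resize(q[180:310,160:460],None,fx=2.6,fy=2.6,interpolation=cv2.INTER_CUBIC); a=cv2.resize(p[180:290,210:350],None,fx=2,fy=2,interpolation=cv2.INTER_CUBIC)
o=np.zeros((600,780,3),np.uint8); o[:338,:780]=b[:,:780]; o[340:560,:280]=a; cv2.imwrite("pics/end.png",o)
for A in(W.reshape(-1,3),T.reshape(-1,3)):
    m=(abs(A[:,0]-445)<35)&(abs(A[:,1]+299)<20)&(A[:,2]>45)&(A[:,2]<110)
    for lo in (45,60,75,90):
        k=m&(A[:,2]>=lo)&(A[:,2]<lo+15)
        if k.sum(): print(lo,k.sum(),A[k].min(0),A[k].max(0))
    m=(abs(A[:,0]-630)<30)&(abs(A[:,1]+45)<42)&(A[:,2]>190)&(A[:,2]<225); print("bar",m.sum(),np.median(A[m],0))
    m=(abs(A[:,0]-506)<60)&(abs(A[:,1]-294)<60)&(A[:,2]>47)&(A[:,2]<60); print("jar",np.percentile(A[m],[1,99],axis=0).mean(0))
print(manip.read_state()['eef_pos'],manip.read_state()['clock'])
E
```

```text
45 9 [ 439.8 -301.6   45.6] [ 459.  -289.6   58.3]
60 25 [ 438.1 -299.4   60.4] [ 458.6 -285.9   73.7]
75 35 [ 436.3 -304.2   75.1] [ 457.4 -286.4   89.5]
90 31 [ 435.3 -302.6   90.7] [ 458.  -286.6  100.3]
bar 135 [633.4 -49.5 210.9]
jar [505.7 295.1  51.9]
45 8 [ 438.4 -291.5   45.4] [ 454.6 -289.9   58. ]
60 6 [ 438.2 -291.9   61.8] [ 451.2 -290.    74.3]
75 10 [ 438.  -292.7   76.6] [ 456.4 -289.1   89.4]
90 45 [ 437.5 -304.8   90.8] [ 455.9 -290.2  105. ]
bar 148 [630.2 -48.4 213.5]
jar [505.2 293.6  53.7]
[ 382.4 -448.2  240. ] 38.4
```

View pics/end.png

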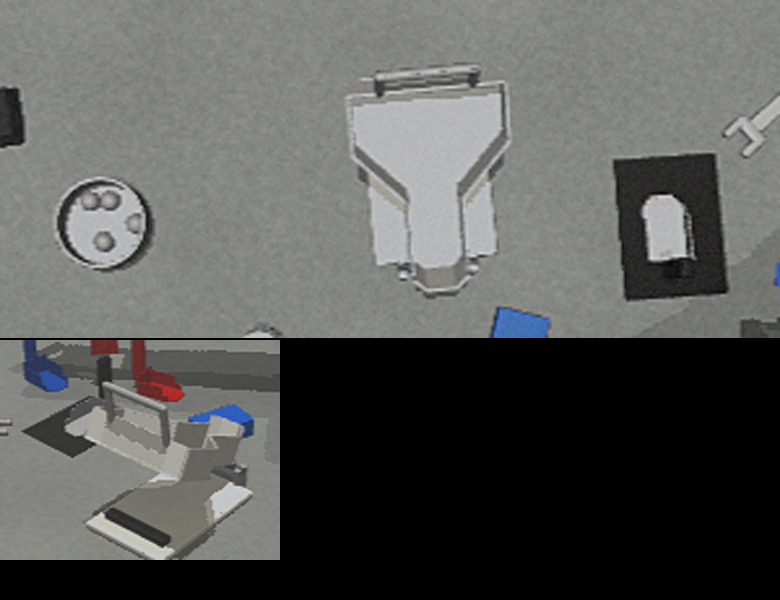

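The final picture shows four balls in the jar at (90–135, 200–240), the pan tipped and empty, and the dipper upright on its mat at (668,230), released. The arm is clear of everything.

```bash
python3 -c "
from cell import manip
print(manip.sign_off())"
```

```text
the job is handed in; nothing more can be done
None
```

The job is handed in, but no verdict came back: in the last images all four balls are in the jar, which hasn't moved, the pan is still tipped, and the dipper stands released on its mat. Instead of scooping afterwards, I set the dipper in the channel before tipping, so the balls rolled straight into its bowl.

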